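# Release the nail panel from the left-hand-thread clamp

## Robot

A 6-joint arm with a two-finger parallel gripper is mounted at the origin on the work surface. World frame = base frame: x ahead of the robot, y to its left, z up, the work surface at z = 0. Lengths are in m, angles in rad, forces in N, time in s.
With the tool pointing down it reaches from about 0.35 to 0.975 m from the base axis. Payload 4.9 kg.
Tool frame: the origin (TCP) lies at the very end of the fingers, on their centre line; the grasp point (between the pads) lies 19 mm behind it; z points along the fingers, y is the line along which they close (so a half turn about z gives the same grasp; the last joint's range is limited). The gripper opens to 85 mm and grips with 20 to 120 N. Pads are 22 mm wide; open, the fingers measure 114 mm over their backs; the gripper's body (76 mm by 85 mm) begins 54 mm behind the grasp point. The pads swing forward as they close: fully open they stand 13 mm farther back than shut.
Start: joints at [-1.38, 0.053, 1.613, -0, 1.476, -0.119], TCP at [0.191, -0.595, 0.231] pointing down, gripper open.
Joint ranges: [-3.01, 3.01], [-1.01, 2.22], [0.06, 2.58], [-1.02, 4.17], [0.09, 2.62], [-3.14, 3.14]. Speed limits (rad/s): [2.57, 2.57, 3.14, 3.14, 3.14, 3.14].

## Interface

Orientations are given as a rotation vector (axis times angle).
In Python, from station import ctrl, imaging gives the robot as it stands.
- The arm moves only by the tool play_rows, never from a script. Its argument "series" is a list of rows, each a list of 3 entries, a list of its own where there are three numbers: the opening, from 0 (shut) to 1 (fully open), then the shift along the tool's x, y, z each as a share of 0.05 m, from -1 to 1, then the turn, a rotation vector about the tool's x, y, z each as a share of 8 degrees, from -1 to 1. In form: [[grip, [dx, dy, dz], [ax, ay, az]], ...]. A call has 1 to 8 rows; each row shifts and turns the commanded pose from where the row before left it, along the tool's axes as they then stand; what a row does not reach is not made up. A row lasts 1/8 s, in which the tool goes at most 62.5 mm and 10.7 degrees, less where a joint would pass 70% of its speed; a pose out of reach is approached as far as the arm can. A call with a number of a shift or a turn outside -1 to 1 is refused whole. A call with a gripper value outside its range is refused whole. The fingers move at their own pace and stop on an object; "force" is the grip in N (left out, the last holds). Time passes only in rows, so rows that do not move let the fingers close. It gives the time, the measured TCP pose, the force, the opening and the grip force at its end, in the units of the state.
- ctrl.get_obs(): the state, without advancing time (a new reading comes with each control period).
- imaging.get_image(name): name is "scene" or "side" or "wrist"; returns a dict with "color" (400x640x3 uint8, blue, green, red), "fx", "fy", "cx", "cy" (pixels), "D" ([k1, k2, p1, p2, k3] as OpenCV has them; the pictures are not rectified), "extrinsics" (4x4, takes a point from world to camera coordinates); the wrist camera has in their place "hand_eye" (4x4, takes a point from camera to tool coordinates, whose origin is the TCP and whose axes are the flange's). Camera axes: x right, y down, z forward; pixel columns grow to the right and rows downward; lengths in m; the calibration is good to about 2 mm. A picture is of the moment at which its call begins: read the wrist's pose just before it. There is no depth.
- ctrl.finish_job(): hands the job in; it is judged then, once.
The state is a dict: "t": time; "q": joint angles; "dq": joint speeds; "effort": joint torques, N m; "tool_pos": TCP position; "tool_rot": TCP orientation; "contact_force": force on the tool from outside, world axes, zero at the start; "wrist_torque": the same for the moment, N m; "opening": finger opening in m; "grip_force": force on a finger pad.
Only numpy, scipy, OpenCV 4.12 (cv2) and the standard library are available. Lean on these libraries where they do the work, as an engineer would, in place of code of your own. Each camera call takes 0.05 s, during which the arm holds its last target. There are 200 camera calls.

## Task

Free the nail-studded wooden panel from the hold-down clamp and lay it down, nails up, in the middle of the empty cork mat and lengthwise along it. The clamp's T-handle has a left-hand thread, so turn it clockwise seen from above, nearly to its stop, before you move the panel; leave the clamp open. Keep hold of the panel until it is down on the mat, and do not disturb the other panel or the spools, glue bottle and nail jar standing among the work.

Things in the scene. Friction and masses are not known exactly. Their poses are not given: they have to be found in the camera images.
- clamp: fixed hold-down clamp. Plywood base 190 x 120 x 16 mm (x -110 to +80 of the origin); origin under the base. The panel lies on the base with its length along the clamp's x. At x = +25 two dark steel posts (18 mm square, at y = +-45) carry a crosswise bridge 22 x 110 mm between 62 and 78 mm above the table. The panel leaves the clamp toward the clamp's -x (away from the bridge), sliding on the base: after 50 mm or more it is clear of the bridge and can be lifted
- handle (a joint): T-handle's turn in rad, growing CLOCKWISE seen from above. Left-hand thread: clockwise loosens, anticlockwise tightens. 0 = rubber foot hard on the panel (it starts between 0 and 0.6), stop at 3.5 = fully loosened. Foot and handle rise 3.4 mm per rad. The foot hooks in front of the panel's 6 mm cleat and clears it only above about 2.0; loosen beyond 3.0. It stays where it is left; friction about 0.12 N m
- handle_centre (a point): middle of the T-handle's steel bar, on the screw axis (25 mm from the clamp's origin along its +x). The bar is 100 mm long (along this point's y axis), 14 wide, 16 high, its middle 118 mm above the table when tight, up to 12 mm higher when loose. Under the bar is a round stem, at most 22 mm across; beside the stem the space is free down to the bridge's boss (30 mm across, top 84 mm above the table), so fingers may reach about 20 mm below the bar's underside
- panel_centre (a point): centre of the clamped dark wooden panel, 180 (x) x 50 (y) x 20 (z) mm, 0.14 to 0.28 kg; this point is half-way up, 10 mm over its underside, and starts 35 mm from the clamp's origin along its -x and 26 mm above the table. A cleat (14 x 50 x 6 high) stands on the top of its +x end, under the bridge; steel nails stand 11 mm out of its top between x = -65 and +35, y = +-17. The part from x = -90 to -20 is well clear of the clamp and can be taken across its 50 mm width
- mat_free_top (a point): centre of the top of the empty cork mat, fixed, 220 (x) x 95 (y) x 6 mm thick, its top 6 mm above the table
- old_panel_centre (a point): centre of another, like panel that lies on the second, like cork mat: leave it alone
- spool_a_mid (a point): bystander: middle of a white thread spool, 48 across, 70 tall mm; loose, leave it
- spool_b_mid (a point): bystander: middle of a blue-grey thread spool, 48 across, 70 tall mm; loose, leave it
- glue_mid (a point): bystander: middle of a glue bottle, 48 across, 140 tall mm; loose, leave it
- nail_jar_mid (a point): bystander: middle of a lidded nail jar, 52 across, 75 tall mm; loose, leave it
Things that resemble listed ones, but are neither listed nor needed, are in the scene too. Leave any green look-alike of the part that bears panel_centre alone.

How it is judged:
By the outcome, as a careful person would: the job done as asked, in the order asked, and still so for the second after the job is handed in, with the robot touching nothing.
It also fails if it takes over 72 s, if anything falls off the work surface, if the arm or the gripper's body presses on something with over 40 N, if the wrist force passes 120 N, or if a joint passes its speed limit or range.

## Working session

There is one attempt and no reset: what is moved stays moved. The work goes in short steps, Python scripts to look and compute and a tool call to move; the robot and the scene stay as the last step left them, time stands still between calls to the robot, and variables do not carry over. Pictures are saved under pics/ and viewed, at most 10 in all, crops included, and the job is handed in when it is done.

Besides the shell and the picture viewer there is one more tool, called after "Emit:" by a JSON object that holds its "name" and its "arguments". play_rows: Moves the arm, as the interface text tells. Shift numbers are shares of 0.05 m and turn numbers shares of 8 degrees, none past 1 either way. Its arguments: {"type":"object","properties":{"series":{"type":"array"},"force":{"type":"number"}},"required":["series"]}

```bash
mkdir -p pics
cat > h.py <<'E'
import numpy as np, cv2
from scipy.spatial.transform import Rotation as R
from station import ctrl, imaging
def cam(name):
    o=ctrl.get_obs(); im=imaging.get_image(name)
    K=np.array([[im['fx'],0,im['cx']],[0,im['fy'],im['cy']],[0,0,1]]);D=np.array(im['D'],float)
    if name=='wrist':
        T=np.eye(4);T[:3,:3]=R.from_rotvec(o['tool_rot']).as_matrix();T[:3,3]=o['tool_pos']
        E=np.linalg.inv(T@np.array(im['hand_eye']))
    else: E=np.array(im['extrinsics'])
    return im['color'],K,D,E
def ray(px,K,D,E):
    u=cv2.undistortPoints(np.array(px,float).reshape(-1,1,2),K,D).reshape(-1,2)
    d=np.c_[u,np.ones(len(u))]@E[:3,:3]
    return -E[:3,:3].T@E[:3,3], d
def onz(px,z,K,D,E):
    c,d=ray(px,K,D,E); return c+d*((z-c[2])/d[:,2])[:,None]
def save(name,f):
    r=cam(name); cv2.imwrite(f'pics/{f}.png',r[0]); np.savez(f'pics/{f}.npz',im=r[0],K=r[1],D=r[2],E=r[3]); return r
def load(f):
    z=np.load(f'pics/{f}.npz'); return z['im'],z['K'],z['D'],z['E']
E
python3 -c "
from h import *
for n in ['scene','side']:
    r=save(n,n+'0'); print(np.linalg.inv(r[3])[:3,3], onz([[320,200]],0,*r[1:]))
o=ctrl.get_obs(); print(o)
print(R.from_rotvec(o['tool_rot']).as_matrix().round(3))
"
```

```text
[ 1.18958493 -0.25477626  0.80164638] [[0.28481512 0.00627555 0.        ]]
[0.16341484 0.7020368  0.69591127] [[ 0.51566261 -0.17447577  0.        ]]
{'t': 0.1, 'q': array([-1.37998041e+00,  5.33222675e-02,  1.61417602e+00,  2.15620921e-05,
        1.47595866e+00, -1.18990937e-01]), 'dq': array([-0.00115224,  0.00129158, -0.00350494,  0.00162313,  0.00068904,
       -0.00102041]), 'effort': array([ 1.10144778e-03, -3.94903135e+01, -3.71362209e+01, -7.81848416e-05,
        3.88984787e-03, -1.91357351e-06]), 'tool_pos': array([ 0.1904513 , -0.59468805,  0.2301549 ]), 'tool_rot': array([-3.10213554e+00, -4.84408869e-01,  7.14095330e-05]), 'contact_force': array([ 0.44536169, -1.05553592,  0.64778306]), 'wrist_torque': array([-0.00464362, -0.01060667, -0.00443883]), 'grip_force': 0.0, 'opening': 0.08567005681513373}
[[ 0.952  0.305 -0.   ]
 [ 0.305 -0.952  0.002]
 [ 0.    -0.002 -1.   ]]
```

View pics/scene0.png

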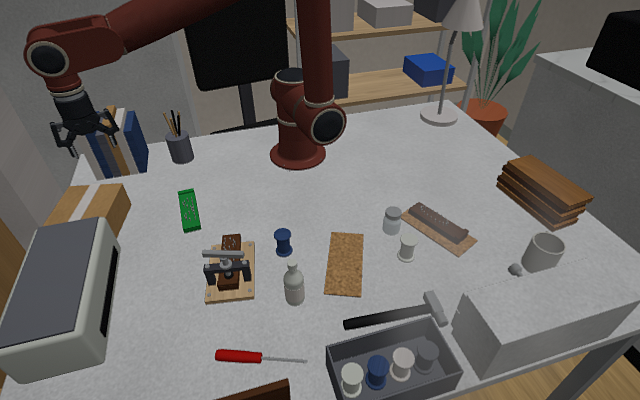

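View pics/side0.png

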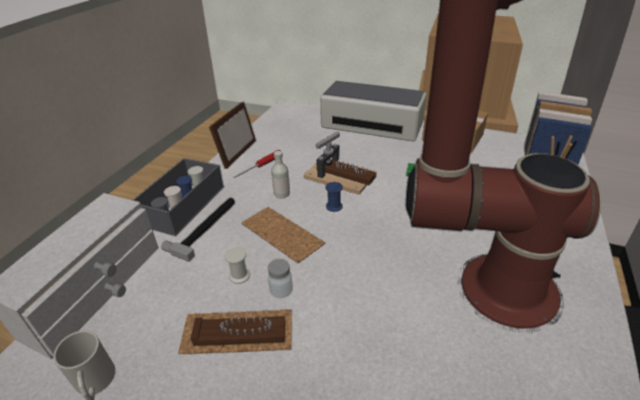

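Scene view: the clamp is around (230,270) with its T-bar at (222,253). The empty mat is at (345,263), the blue spool at (283,242), the glue bottle at (293,283), and the white spool, jar and old panel are to the right. The side view agrees: clamp (335,172), mat (283,233).

```bash
python3 -c "
from h import *
for f,box in [('scene0',(310,220,70,90)),('side0',(235,200,95,65))]:
    im,K,D,E=load(f); x,y,w,h=box
    hsv=cv2.cvtColor(im,cv2.COLOR_BGR2HSV)
    m=cv2.inRange(hsv,(5,70,60),(25,255,255)); mm=np.zeros_like(m); mm[y:y+h,x:x+w]=m[y:y+h,x:x+w]
    c=max(cv2.findContours(mm,0,2)[0],key=cv2.contourArea)
    P=onz(c.reshape(-1,2),0.006,K,D,E)[:,:2].astype(np.float32)
    r=cv2.minAreaRect(P); print(f,'mat',r, cv2.boxPoints(r).round(3).tolist())
im,K,D,E=load('scene0'); q=lambda n,p,z:print(n,onz(p,z,K,D,E).round(3).tolist())
q('base',[[213,243],[254,241],[253,298],[206,301]],.016)
q('bar',[[203,253],[243,252]],.122)
q('bluebase',[[283,254]],0); q('gluebase',[[294,302]],0); q('glue',[[292,265]],.14)
im,K,D,E=load('side0')
q('s_bar',[[318,145],[339,136]],.122); q('s_blue',[[334,208]],0); q('s_glue',[[281,195]],0)
for f,b in [('scene0',(180,210,160,110)),('side0',(260,120,140,100))]:
    im=load(f)[0]; x,y,w,h=b
    cv2.imwrite('pics/c_'+f+'.png',cv2.resize(im[y:y+h,x:x+w],None,fx=5,fy=5,interpolation=2))
"
```

```text
scene0 mat ((0.5589355230331421, -0.004495985805988312), (0.09436915069818497, 0.2200733870267868), 67.06136322021484) [[0.4390000104904175, -0.004999999888241291], [0.6420000195503235, -0.09099999815225601], [0.6790000200271606, -0.004000000189989805], [0.47600001096725464, 0.0820000022649765]]
side0 mat ((0.557074785232544, -0.004409372806549072), (0.09443656355142593, 0.2198769748210907), 67.14258575439453) [[0.43700000643730164, -0.004999999888241291], [0.6399999856948853, -0.09099999815225601], [0.6769999861717224, -0.004000000189989805], [0.4740000069141388, 0.0820000022649765]]
base [[0.394, -0.343, 0.016], [0.421, -0.23, 0.016], [0.612, -0.263, 0.016], [0.587, -0.374, 0.016]]
bar [[0.528, -0.356, 0.122], [0.553, -0.264, 0.122]]
bluebase [[0.479, -0.159, 0.0]]
gluebase [[0.641, -0.167, 0.0]]
glue [[0.641, -0.164, 0.14]]
s_bar [[0.555, -0.269, 0.122], [0.515, -0.341, 0.122]]
s_blue [[0.465, -0.152, -0.0]]
s_glue [[0.632, -0.16, 0.0]]
```

View pics/c_scene0.png

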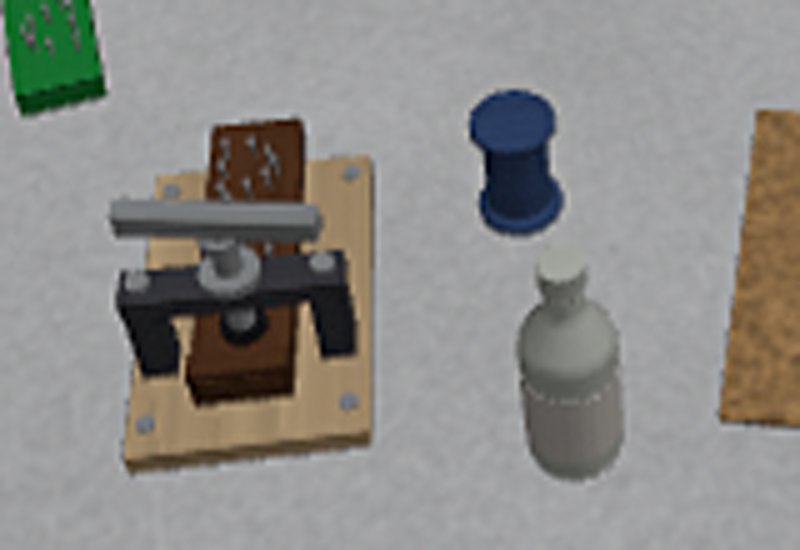

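Emit:
{"name": "play_rows", "arguments": {"series": [[1,[1,-0.39,0],[0,0,0]],[1,[1,-0.39,0],[0,0,0]],[1,[1,-0.39,0],[0,0,0]],[1,[1,-0.39,0],[0,0,0]],[1,[1,-0.39,0],[0,0,0]],[1,[1,-0.39,0],[0,0,0]],[1,[1,-0.39,0],[0,0,0]],[1,[1,-0.39,0],[0,0,0]]]}}

```text
t: 1.1
tool_pos: [0.5249, -0.3232, 0.2307]
tool_rot: [-3.103, -0.485, 0.001]
contact_force: [0.8, -0.8, 0.5]
opening: 0.0851
grip_force: 0.0
```

Emit:
{"name": "play_rows", "arguments": {"series": [[1,[0.4,-0.2,0],[0,0,-1]],[1,[0,0,0],[0,0,-1]],[1,[0,0,0],[0,0,-1]],[1,[0,0,0],[0,0,-1]],[1,[0,0,0],[0,0,-1]],[1,[0,0,0],[0,0,-1]],[1,[0,0,0],[0,0,-1]],[1,[0,0,0],[0,0,0]]]}}

```text
t: 2.1
tool_pos: [0.5397, -0.3089, 0.2307]
tool_rot: [-2.514, -1.882, 0.0]
contact_force: [0.3, 0.3, -0.3]
opening: 0.0854
grip_force: 0.0
```

```bash
python3 -c "
from h import *
r=save('wrist','w1'); o=ctrl.get_obs(); print(o['t'],o['q'].round(3),o['tool_pos'].round(4)); M=R.from_rotvec(o['tool_rot']).as_matrix(); print(M.round(3), o['contact_force'])
print(np.linalg.inv(r[3])[:3,3])
im,K,D,E=load('scene0'); print('green',onz([[184,233],[201,229],[197,190],[180,193]],0.01,K,D,E).round(3).tolist())
"
```

```text
2.15 [-0.639  0.046  1.62   0.     1.476 -0.353] [ 0.5397 -0.3089  0.2308]
[[ 0.282  0.959 -0.001]
 [ 0.959 -0.282  0.001]
 [ 0.    -0.001 -1.   ]] [ 0.21180341 -0.0160482   0.15821466]
[ 0.56195257 -0.23319726  0.3733244 ]
green [[0.322, -0.422, 0.01], [0.32, -0.373, 0.01], [0.126, -0.376, 0.01], [0.126, -0.43, 0.01]]
```

View pics/w1.png

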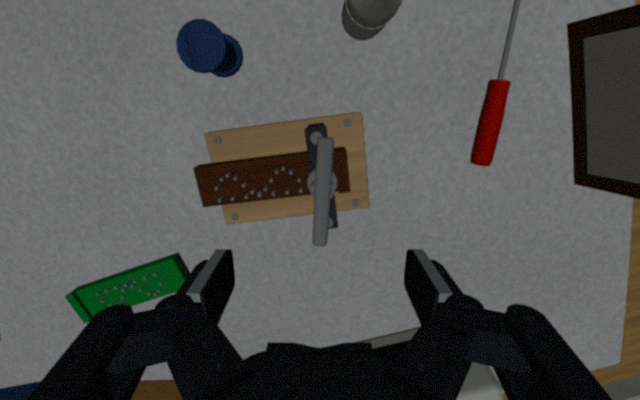

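Wrist view: the bar runs from (325,137) to (320,245). The base corners are (206,132), (360,112), (369,206) and (228,223), and the panel's free end is at (195,167) to (204,206).

```bash
python3 -c "
from h import *
im,K,D,E=load('w1'); q=lambda n,p,z:print(n,(a:=onz(p,z,K,D,E)).round(4).tolist()) or a
b=q('bar',[[325,137],[320,245]],.126); print(b.mean(0),np.degrees(np.arctan2(*(b[0]-b[1])[[1,0]])),np.linalg.norm(b[0]-b[1]))
b=q('base',[[206,132],[360,112],[369,206],[228,223]],.016); print(b.mean(0)); 
for i,j in [(0,1),(3,2),(3,0),(2,1)]: print(np.degrees(np.arctan2(*(b[j]-b[i])[[1,0]])),np.linalg.norm(b[j]-b[i]))
q('panel end',[[195,167],[204,206],[348,149],[350,191]],.036)
hsv=cv2.cvtColor(im,cv2.COLOR_BGR2HSV); print(hsv[190,210],hsv[180,300],hsv[215,240],hsv[300,130])
"
```

```text
bar [[0.5577, -0.2641, 0.126], [0.5258, -0.358, 0.126]]
[ 0.54175941 -0.31106838  0.126     ] 71.27138491511309 0.09910251888885376
base [[0.4215, -0.2318, 0.016], [0.6028, -0.2616, 0.016], [0.5856, -0.3778, 0.016], [0.4031, -0.349, 0.016]]
[ 0.50325975 -0.30504252  0.016     ]
-9.340994449249655 0.18377942386327184
-8.984928359871915 0.18476969126890827
81.09799358981103 0.1186584118438642
81.58332241704383 0.1175219728894908
panel end [[0.4011, -0.2655, 0.036], [0.3921, -0.3133, 0.036], [0.5775, -0.2958, 0.036], [0.567, -0.3449, 0.036]]
[ 10 170  42] [ 6 21 60] [ 17 115 109] [ 68 225  77]
```

Emit:
{"name": "play_rows", "arguments": {"series": [[1,[-0.03,0.05,0.6],[0,0,0.29]],[1,[0,0,0.6],[0,0,0]],[1,[0,0,0.6],[0,0,0]],[1,[0,0,0.57],[0,0,0]],[0.4,[0,0,0],[0,0,0]],[0.1,[0,0,0],[0,0,0]],[0.1,[0,0,0],[0,0,0]],[0.1,[0,0,0],[0,0,0]]], "force": 50}}

```text
t: 3.15
tool_pos: [0.5424, -0.3117, 0.1144]
tool_rot: [2.55, 1.832, 0.001]
contact_force: [-4.1, 1.1, 8.7]
opening: 0.0125
grip_force: 44.2
```

Emit:
{"name": "play_rows", "arguments": {"series": [[0.1,[0,0,-0.01],[0,0,1]],[0.1,[0,0,-0.01],[0,0,1]],[0.1,[0,0,-0.01],[0,0,1]],[0.1,[0,0,-0.01],[0,0,1]],[0.1,[0,0,0],[0,0,0]]]}}

```text
t: 3.78
tool_pos: [0.5424, -0.3118, 0.1164]
tool_rot: [2.955, 1.061, 0.001]
contact_force: [-2.7, -0.1, 4.2]
opening: 0.0124
grip_force: 50.6
```

```bash
python3 -c "
from h import *
save('wrist','w2'); o=ctrl.get_obs(); print(o['t'],o['q'].round(3),o['tool_pos'].round(4),o['wrist_torque'].round(3),o['contact_force'].round(1))
"
```

```text
3.825 [-0.64   0.147  1.71  -0.     1.283  0.24 ] [ 0.5424 -0.3118  0.1164] [-0.045  0.342 -0.052] [-1.1  0.9  6. ]
```

View pics/w2.png

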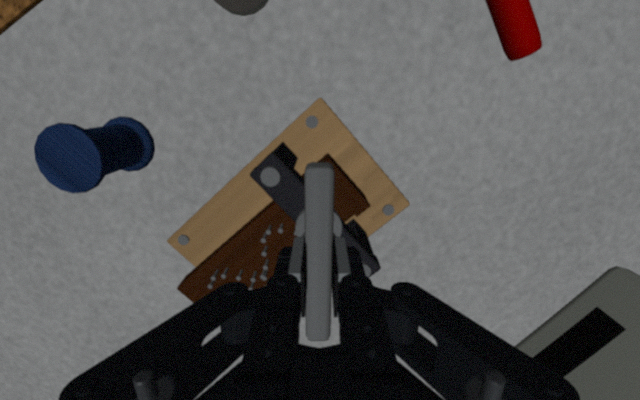

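The wrist view shows the bar (318,170)–(318,340) held between the pads and turned with the tool, while the panel has not moved. I'll carry on turning.

Emit:
{"name": "play_rows", "arguments": {"series": [[0.1,[0,0,-0.01],[0,0,1]],[0.1,[0,0,-0.01],[0,0,1]],[0.1,[0,0,-0.01],[0,0,1]],[0.1,[0,0,-0.01],[0,0,1]],[0.1,[0,0,-0.01],[0,0,1]],[0.1,[0,0,-0.01],[0,0,1]],[0.1,[0,0,-0.01],[0,0,1]],[0.1,[0,0,-0.01],[0,0,1]]]}}

```text
t: 4.82
tool_pos: [0.5422, -0.3122, 0.1202]
tool_rot: [3.067, -0.671, 0.002]
contact_force: [-1.9, -0.6, 4.8]
opening: 0.0125
grip_force: 50.6
```

Emit:
{"name": "play_rows", "arguments": {"series": [[0.1,[0,0,-0.01],[0,0,1]],[0.1,[0,0,-0.01],[0,0,1]],[0.1,[0,0,-0.01],[0,0,1]],[0.1,[0,0,-0.01],[0,0,1]],[0.1,[0,0,-0.01],[0,0,1]],[0.1,[0,0,-0.01],[0,0,1]],[0.1,[0,0,-0.01],[0,0,1]],[0.1,[0,0,-0.01],[0,0,1]]]}}

```text
t: 5.82
tool_pos: [0.5418, -0.3122, 0.124]
tool_rot: [2.246, -2.194, 0.002]
contact_force: [-2.4, -1.1, 4.4]
opening: 0.0131
grip_force: 50.6
```

Emit:
{"name": "play_rows", "arguments": {"series": [[0.1,[0,0,-0.01],[0,0,1]],[0.1,[0,0,-0.01],[0,0,1]],[0.1,[0,0,0],[0,0,0]]]}}

```text
t: 6.2
tool_pos: [0.5417, -0.3121, 0.1249]
tool_rot: [1.924, -2.481, 0.002]
contact_force: [-2.8, -0.9, 5.0]
opening: 0.0126
grip_force: 50.7
```

```bash
python3 -c "
from h import *
o=ctrl.get_obs(); print(o['t'],o['q'].round(3),o['tool_pos'].round(4),o['wrist_torque'].round(3),o['contact_force'].round(1))
M=R.from_rotvec(o['tool_rot']).as_matrix(); print(np.degrees(np.arctan2(M[1,1],M[0,1])))
"
```

```text
6.2 [-6.410e-01  1.380e-01  1.704e+00 -2.000e-03  1.298e+00  2.753e+00] [ 0.5417 -0.3121  0.1249] [-0.197  0.838 -0.066] [-2.8 -0.9  5. ]
165.5881000075926
```

Emit:
{"name": "play_rows", "arguments": {"series": [[0.1,[0,0,-0.01],[0,0,0.8]],[0.1,[0,0,0],[0,0,0]],[0.6,[0,0,0],[0,0,0]],[1,[0,0,0],[0,0,0]],[1,[0,0,0],[0,0,0]],[1,[0,0,-0.8],[0,0,0]],[1,[0,0,-0.8],[0,0,0]],[1,[0,0,-0.4],[0,0,0]]]}}

```text
t: 7.2
tool_pos: [0.5428, -0.3117, 0.227]
tool_rot: [-1.78, 2.587, -0.005]
contact_force: [0.9, -0.4, 0.6]
opening: 0.0853
grip_force: 0.0
```

```bash
python3 -c "
from h import *
save('scene','s2');save('wrist','w3'); o=ctrl.get_obs(); print(o['t'],o['q'].round(3),o['tool_pos'].round(4)); print(R.from_rotvec(o['tool_rot']).as_matrix().round(3))
"
```

```text
7.3 [-0.64   0.055  1.617  0.     1.464  2.867] [ 0.5431 -0.3119  0.2272]
[[-0.357 -0.934  0.004]
 [-0.934  0.357 -0.003]
 [ 0.001 -0.005 -1.   ]]
```

View pics/w3.png

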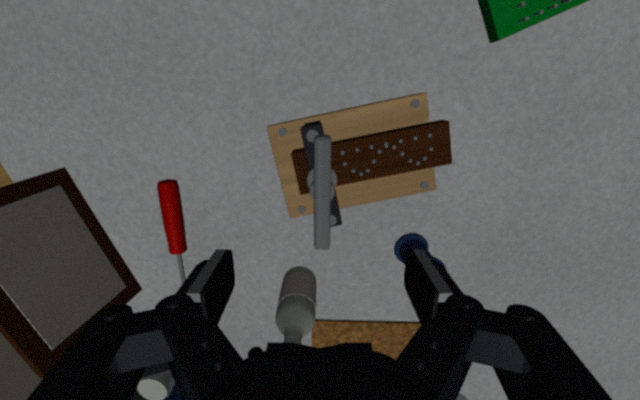

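The bar now runs (322,136)–(322,249). The panel is still in place, with its free end at (447,121)–(451,163).

```bash
python3 -c "
from h import *
im,K,D,E=load('w3'); q=lambda n,p,z:print(n,(a:=onz(p,z,K,D,E)).round(4).tolist()) or a
b=q('bar',[[322,136],[322,249]],.137); print(b.mean(0),np.degrees(np.arctan2(*(b[0]-b[1])[[1,0]])),np.linalg.norm(b[0]-b[1]))
b=q('base',[[268,126],[427,93],[437,189],[289,217]],.016); print(b.mean(0)); 
for i,j in [(1,0),(2,3)]: print(np.degrees(np.arctan2(*(b[j]-b[i])[[1,0]])),np.linalg.norm(b[j]-b[i]))
m=cv2.inRange(cv2.cvtColor(im,cv2.COLOR_BGR2HSV),(0,120,20),(16,255,75)); m[:,:335]=0; m[:,470:]=0; m[:90]=0; m[210:]=0
m=cv2.morphologyEx(m,cv2.MORPH_CLOSE,np.ones((9,9)))
c=max(cv2.findContours(m,0,2)[0],key=cv2.contourArea); r=cv2.minAreaRect(onz(c.reshape(-1,2),.036,K,D,E)[:,:2].astype(np.float32)); print(r,cv2.boxPoints(r).round(4).tolist())
"
```

```text
bar [[0.5234, -0.3592, 0.137], [0.5585, -0.2669, 0.137]]
[ 0.54097428 -0.31306425  0.137     ] -110.81802958822524 0.0987093849205951
base [[0.5833, -0.3791, 0.016], [0.3987, -0.3485, 0.016], [0.4165, -0.2327, 0.016], [0.6047, -0.264, 0.016]]
[ 0.50080731 -0.30607146  0.016     ]
-9.424093292138522 0.1870675608126164
-9.460906837258808 0.1907476128362873
((0.46065154671669006, -0.30233001708984375), (0.05163976550102234, 0.13289839029312134), 80.52857208251953) [[0.39089998602867126, -0.31690001487731934], [0.5218999981880188, -0.33869999647140503], [0.5303999781608582, -0.28780001401901245], [0.399399995803833, -0.26589998602867126]]
```

Emit:
{"name": "play_rows", "arguments": {"series": [[1,[0.21,0.93,0],[0,0,0]],[1,[0.21,0.93,0],[0,0,0]],[1,[0,0,0],[0,0,-1]],[1,[0,0,0],[0,0,-1]],[1,[0,0,0],[0,0,-1]],[1,[0,0,0],[0,0,-1]],[1,[0,0,0],[0,0,-1]],[1,[0,0,0],[0,0,-1]]]}}

```text
t: 8.3
tool_pos: [0.4467, -0.2968, 0.2216]
tool_rot: [-2.682, 1.634, 0.006]
contact_force: [-0.6, 0.5, -0.0]
opening: 0.0853
grip_force: 0.0
```

Emit:
{"name": "play_rows", "arguments": {"series": [[1,[0,0,0],[0,0,-1]],[1,[0,0,0],[0,0,-1]],[1,[0,0,0],[0,0,-1]],[1,[0,0,0],[0,0,-1]],[1,[0,0,0],[0,0,-1]],[1,[0,0,0],[0,0,-1]],[1,[0,0,0],[0,0,-0.7]],[1,[0,0,0],[0,0,0]]]}}

```text
t: 9.3
tool_pos: [0.4469, -0.2969, 0.222]
tool_rot: [-3.129, 0.258, 0.004]
contact_force: [0.4, -0.3, 0.7]
opening: 0.0854
grip_force: 0.0
```

```bash
python3 -c "
from h import *
o=ctrl.get_obs(); print(o['t'],o['q'].round(3),o['tool_pos'].round(4)); print(R.from_rotvec(o['tool_rot']).as_matrix().round(4))
"
```

```text
9.3 [-0.725 -0.152  1.826  0.     1.471  1.01 ] [ 0.4469 -0.2969  0.222 ]
[[ 0.9865 -0.1638 -0.0026]
 [-0.1638 -0.9865  0.0024]
 [-0.0029 -0.0019 -1.    ]]
```

Emit:
{"name": "play_rows", "arguments": {"series": [[1,[0.04,0.02,0.9],[0,0,0]],[1,[0,0,0.9],[0,0,0]],[1,[0,0,0.9],[0,0,0]],[1,[0,0,0.8],[0,0,0]],[1,[0,0,0.5],[0,0,0]],[1,[0,0,0],[0,0,0]],[0.6,[0,0,0],[0,0,0]],[0.5,[0,0,0],[0,0,0]]], "force": 80}}

```text
t: 10.3
tool_pos: [0.4504, -0.2997, 0.026]
tool_rot: [3.129, -0.257, 0.004]
contact_force: [-0.8, -0.4, 0.9]
opening: 0.0519
grip_force: 0.7
```

Emit:
{"name": "play_rows", "arguments": {"series": [[0.4,[0,0,0],[0,0,0]],[0.4,[0,0,0],[0,0,0]],[0.4,[0,0,0],[0,0,0]]]}}

```text
t: 10.68
tool_pos: [0.4507, -0.3001, 0.0267]
tool_rot: [3.129, -0.257, 0.005]
contact_force: [-1.3, 0.9, 5.8]
opening: 0.0472
grip_force: 83.1
```

Emit:
{"name": "play_rows", "arguments": {"series": [[0.75,[0,0,0],[0,0,0]],[0.75,[0,0,0],[0,0,0]],[0.75,[0,0,0.12],[0,0,0]],[0.75,[0,0,0],[0,0,0]]]}}

```text
t: 11.18
tool_pos: [0.4487, -0.2983, 0.0172]
tool_rot: [-3.13, 0.257, 0.002]
contact_force: [0.1, 0.3, 0.2]
opening: 0.0639
grip_force: 0.0
```

Emit:
{"name": "play_rows", "arguments": {"series": [[0.5,[0,0,0],[0,0,0]],[0.45,[0,0,0],[0,0,0]],[0.4,[0,0,0],[0,0,0]],[0.4,[0,0,0],[0,0,0]]]}}

```text
t: 11.68
tool_pos: [0.4495, -0.299, 0.0185]
tool_rot: [3.131, -0.257, 0.001]
contact_force: [0.2, 0.2, 0.8]
opening: 0.0482
grip_force: 84.1
```

Emit:
{"name": "play_rows", "arguments": {"series": [[0.4,[-0.1,0,0],[0,0,0]],[0.4,[-0.1,0,0],[0,0,0]],[0.4,[0,0,0],[0,0,0]]]}}

```text
t: 12.05
tool_pos: [0.439, -0.2972, 0.0184]
tool_rot: [-3.131, 0.257, 0.001]
contact_force: [-0.9, 0.1, 3.7]
opening: 0.0479
grip_force: 84.2
```

Emit:
{"name": "play_rows", "arguments": {"series": [[0.4,[-0.25,0,0],[0,0,0]],[0.4,[-0.25,0,0],[0,0,0]],[0.4,[-0.25,0,0],[0,0,0]],[0.4,[-0.25,0,0],[0,0,0]],[0.4,[-0.1,0,0],[0,0,0]],[0.4,[0,0,0],[0,0,0]]]}}

```text
t: 12.8
tool_pos: [0.3841, -0.2882, 0.0184]
tool_rot: [-3.131, 0.257, 0.004]
contact_force: [-3.7, 0.9, 5.4]
opening: 0.0478
grip_force: 84.6
```

```bash
python3 -c "
from h import *
save('wrist','w4'); o=ctrl.get_obs(); print(o['t'],o['q'].round(3),o['tool_pos'].round(4),o['contact_force'].round(1))
"
```

```text
12.85 [-7.980e-01 -5.200e-02  2.101e+00 -2.000e-03  1.094e+00  9.370e-01] [ 0.3841 -0.2881  0.0184] [-4.6  0.7  6.8]
```

View pics/w4.png

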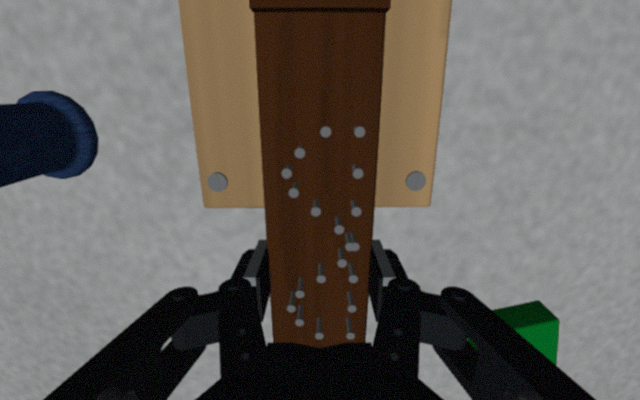

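The wrist view shows the panel held between the pads, with the cleat's inner edge at v≈11 and the far nails at v≈132. It has slid out of the clamp and the neighbours are untouched.

```bash
python3 -c "
from h import *
im,K,D,E=load('w4'); o=ctrl.get_obs(); M=R.from_rotvec(o['tool_rot']).as_matrix()
f=lambda p,z: print(((onz(p,z,K,D,E)-o['tool_pos'])@M).round(4).tolist())
f([[320,11]],.036); f([[320,11]],.042); f([[325,132],[360,132]],.047); f([[257,20],[385,20],[263,120],[379,120]],.036)
"
```

```text
[[0.1102, 0.0008, -0.018]]
[[0.1087, 0.0007, -0.024]]
[[0.0667, 0.0026, -0.0288], [0.0667, 0.0158, -0.0288]]
[[0.1073, -0.0229, -0.0179], [0.1073, 0.0252, -0.018], [0.0704, -0.0226, -0.0178], [0.0703, 0.0249, -0.0178]]
```

Emit:
{"name": "play_rows", "arguments": {"series": [[0.4,[0,0,-0.3],[0,0,0]],[0.4,[0,0,-0.7],[0,0,0]],[0.4,[0,0,-0.8],[0,0,0]],[0.4,[0,0,-0.8],[0,0,0]],[0.4,[0,0,-0.8],[0,0,0]],[0.4,[0,0,-0.6],[0,0,0]],[0.4,[0,0,0],[0,0,1]],[0.4,[0,0,0],[0,0,0.7]]]}}

```text
t: 13.85
tool_pos: [0.3852, -0.288, 0.2189]
tool_rot: [3.078, -0.63, 0.0]
contact_force: [0.1, -0.1, -2.5]
opening: 0.0482
grip_force: 83.8
```

```bash
python3 -c "
from h import *
o=ctrl.get_obs(); M=R.from_rotvec(o['tool_rot']).as_matrix(); print(o['t'],o['q'].round(3),o['tool_pos'].round(4),o['contact_force'].round(1),o['wrist_torque'].round(2),M.round(4).tolist())
for c in (.033,.035,.038):
  u=np.array([.9213,-.389]); t=np.array([.558,-.0045])-c*u; d=np.r_[t-o['tool_pos'][:2],0]; print(c,t,(d@M/.05).round(3))
"
```

```text
13.85 [-0.797 -0.296  1.952  0.     1.485  1.178] [ 0.3852 -0.288   0.2189] [ 0.1 -0.1 -2.5] [0.03 0.11 0.01] [[0.9195, -0.393, 0.0], [-0.393, -0.9195, -0.0], [0.0, -0.0, -1.0]]
0.033 [0.5275971 0.008337 ] [ 0.289 -6.569  0.   ]
0.035 [0.5257545 0.009115 ] [ 0.249 -6.568  0.   ]
0.038 [0.5229906 0.010282 ] [ 0.189 -6.568  0.   ]
```

Emit:
{"name": "play_rows", "arguments": {"series": [[0.4,[0.03,-0.5,0],[0,0,0]],[0.4,[0.03,-0.9,0],[0,0,0]],[0.4,[0.03,-0.95,0],[0,0,0]],[0.4,[0.03,-0.95,0],[0,0,0]],[0.4,[0.03,-0.95,0],[0,0,0]],[0.4,[0.04,-0.95,0],[0,0,0]],[0.4,[0.04,-0.9,0],[0,0,0]],[0.4,[0.04,-0.45,0],[0,0,0]]]}}

```text
t: 14.85
tool_pos: [0.5255, 0.0104, 0.2181]
tool_rot: [-3.079, 0.621, 0.002]
contact_force: [-0.2, -0.6, -1.9]
opening: 0.048
grip_force: 83.8
```

Emit:
{"name": "play_rows", "arguments": {"series": [[0.4,[0,0,0],[0,0,0]],[0.4,[0,0,0.8],[0,0,0]],[0.4,[0,0,0.8],[0,0,0]],[0.4,[0,0,0.8],[0,0,0]],[0.4,[0,0,0.6],[0,0,0]],[0.4,[0,0,0],[0,0,0]]]}}

```text
t: 15.6
tool_pos: [0.5224, 0.0075, 0.0653]
tool_rot: [3.078, -0.627, -0.011]
contact_force: [0.2, 0.1, -2.7]
opening: 0.0482
grip_force: 83.7
```

```bash
python3 -c "
from h import *
r=save('side','s3'); save('scene','s4'); o=ctrl.get_obs(); M=R.from_rotvec(o['tool_rot']).as_matrix(); print(o['t'],o['q'].round(3),o['tool_pos'].round(4),o['contact_force'].round(1),M.round(4).tolist())
u=np.array([.9213,-.389]); t=np.array([.558,-.0045])-.034*u; d=np.r_[t-o['tool_pos'][:2],0]; print(t,(d@M/.05).round(3))
cv2.imwrite('pics/cs3.png',cv2.resize(r[0][120:300,180:420],None,fx=3,fy=3))
"
```

```text
15.7 [-0.127 -0.024  1.976 -0.     1.189  1.845] [0.5258 0.0074 0.0692] [ 0.3 -0.7 -2. ] [[0.9204, -0.3909, 0.0006], [-0.3909, -0.9204, -0.0002], [0.0007, -0.0, -1.0]]
[0.5266758 0.008726 ] [ 0.006 -0.032  0.   ]
```

View pics/cs3.png

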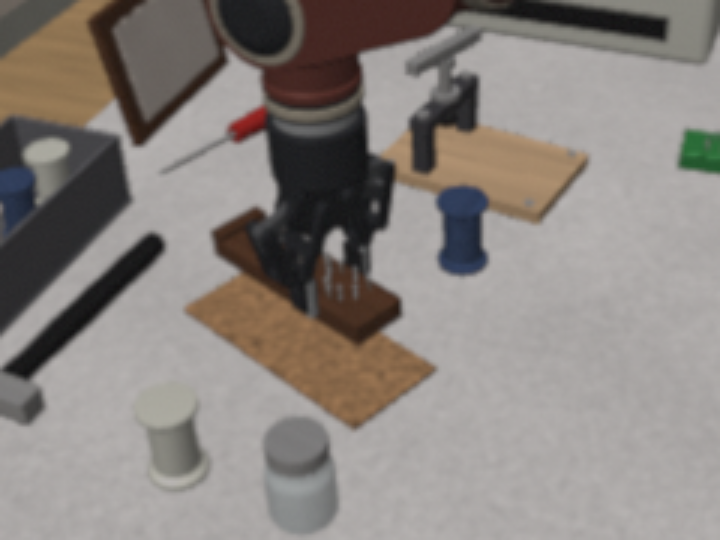

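Side crop: the panel is level above the mat, nails up and lined up lengthwise. The bottles and spools are standing.

Emit:
{"name": "play_rows", "arguments": {"series": [[0.4,[0,-0.05,0.4],[0,0,0]],[0.4,[0,0,0.4],[0,0,0]],[0.4,[0,0,0.25],[0,0,0]],[0.4,[0,0,0.1],[0,0,0]],[0.4,[0,0,0],[0,0,0]],[0.4,[0,0,0],[0,0,0]]]}}

```text
t: 16.45
tool_pos: [0.5272, 0.0102, 0.0117]
tool_rot: [-3.079, 0.625, -0.003]
contact_force: [-0.9, -0.0, -2.5]
opening: 0.0481
grip_force: 83.9
```

Emit:
{"name": "play_rows", "arguments": {"series": [[0.4,[0,0,0.03],[0,0,0]],[0.4,[0,0,0.03],[0,0,0]],[0.4,[0,0,0],[0,0,0]]]}}

```text
t: 16.82
tool_pos: [0.5268, 0.0102, 0.0085]
tool_rot: [-3.079, 0.626, -0.001]
contact_force: [-3.0, -1.1, 2.5]
opening: 0.0483
grip_force: 84.2
```

```bash
python3 -c "
from h import *
save('wrist','w5')
"
```

```text
(no output)
```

View pics/w5.png

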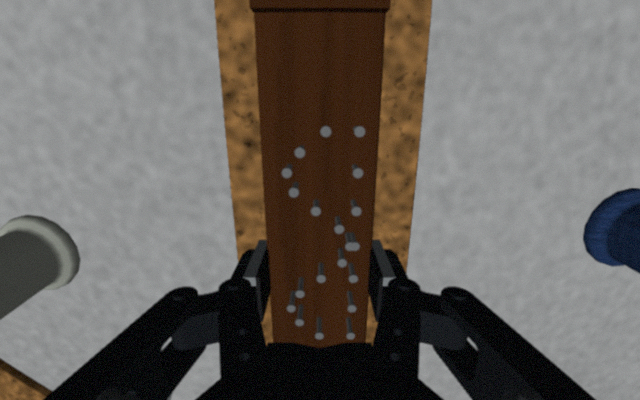

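The panel is resting on the mat. The mat edges at 217/432 and the panel edges at 257/385 (v≈20) show it centred to about 1 mm and parallel, so I'll release it.

Emit:
{"name": "play_rows", "arguments": {"series": [[0.65,[0,0,0],[0,0,0]],[0.8,[0,0,0],[0,0,0]],[0.85,[0,0,0],[0,0,0]],[0.85,[0,0,-0.4],[0,0,0]],[0.85,[0,0,-0.8],[0,0,0]],[0.85,[0,0,-0.8],[0,0,0]],[0.85,[-0.5,0,-0.8],[0,0,0]],[0.85,[-0.7,0,-0.8],[0,0,0]]]}}

```text
t: 17.88
tool_pos: [0.4709, 0.0337, 0.1892]
tool_rot: [-3.078, 0.627, -0.001]
contact_force: [0.5, -0.2, 0.7]
opening: 0.0722
grip_force: 0.0
```

```bash
python3 -c "
from h import *
r=save('wrist','w6'); s=save('scene','s6'); o=ctrl.get_obs(); print(o['t'],o['tool_pos'],o['contact_force'].round(1))
cv2.imwrite('pics/f.png',np.hstack([cv2.resize(r[0],(400,250)),cv2.resize(s[0],(400,250))]))
im,K,D,E=r
hsv=cv2.cvtColor(im,cv2.COLOR_BGR2HSV)
for n,lo,hi,z in [('mat',(5,70,20),(25,255,255),.006),('panel',(0,120,20),(16,255,80),.026)]:
    m=cv2.morphologyEx(cv2.inRange(hsv,lo,hi),cv2.MORPH_CLOSE,np.ones((9,9)))
    c=max(cv2.findContours(m,0,2)[0],key=cv2.contourArea); print(n,cv2.boundingRect(c),cv2.minAreaRect(onz(c.reshape(-1,2),z,K,D,E)[:,:2].astype(np.float32)))
"
```

```text
17.975 [0.47238869 0.03439393 0.19352639] [ 0.4 -0.4  1. ]
mat (272, 0, 98, 186) ((0.5412651896476746, 0.001791626214981079), (0.09474633634090424, 0.18645067512989044), 66.99351501464844)
panel (283, 0, 85, 178) ((0.5444668531417847, -0.0020002350211143494), (0.07792870700359344, 0.16723623871803284), 65.13096618652344)
```

View pics/f.png

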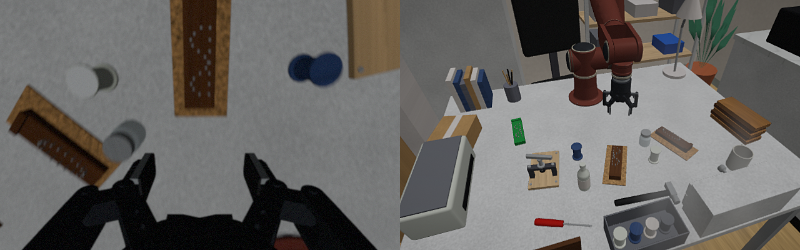

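```bash
python3 -c "
from h import *
im,K,D,E=load('w6'); print([(v,im[v,300:335].mean(0).astype(int).tolist()) for v in range(150,192,2)])
u=np.array([.9213,-.389])
for v,z in [(164,.026),(168,.026),(172,.026),(168,.036),(184,.006)]: print(v,z,((onz([[318,v]],z,K,D,E)[0,:2]-[.558,-.0045])@u).round(4))
"
```

```text
[(150, [22, 31, 49]), (152, [19, 31, 49]), (154, [15, 28, 48]), (156, [11, 24, 45]), (158, [11, 25, 45]), (160, [10, 24, 45]), (162, [9, 24, 45]), (164, [11, 24, 45]), (166, [10, 24, 46]), (168, [13, 26, 47]), (170, [11, 26, 46]), (172, [19, 38, 59]), (174, [28, 52, 75]), (176, [33, 60, 84]), (178, [39, 67, 93]), (180, [39, 69, 95]), (182, [39, 70, 97]), (184, [60, 81, 102]), (186, [86, 96, 107]), (188, [108, 111, 114]), (190, [120, 121, 119])]
164 0.026 -0.0823
168 0.026 -0.0866
172 0.026 -0.0909
168 0.036 -0.0843
184 0.006 -0.1099
```

The panel's end is 90 mm from the mat centre, as it should be, and everything else stands untouched. I'll hand it in.

```bash
python3 -c "
from h import *
print(ctrl.finish_job())"
```

```text
the job is handed in; nothing more can be done
None
```

The job is handed in: I turned the clamp handle clockwise to about 3.34 rad and left the clamp open, then laid the panel nails up in the middle of the empty mat and lengthwise along it. It measured about 1 mm off centre, and the last pictures show the other panel, spools, glue bottle and nail jar undisturbed.

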